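Tip the decapping tray and scrape the used vial caps into the cup

TASK

Press the green tab to tip the steel tray fully down to its stop over the white cup. Then take the blue-handled scraper and sweep the three stuck vial caps off the tray floor into the cup with its blade, without touching the caps with the gripper; hang the scraper upright in its grey rest again and let go. Leave the tray tipped, the cup standing where it is, and do not disturb the bottle, the pen pot or the calculator.

Things in the scene. Friction and masses are not known exactly. Their poses are not given: they have to be found in the camera images.
- tray (a joint): Tip angle of the steel tray, rad: 0 = level (start), 0.35 = fully tipped, its lip down on the stop above the cup. The hinge is at the tray's back end; it is stiff (friction about 0.8 N m), so the tray stays at whatever angle it is left, and the full tip is a hard stop. Pushing straight down on the green tab with about 4 N moves it.
- tray_back (a point): Centre of the back edge of the tray floor (upper surface), at the inside of the back wall and on the line of the hinge; does not move when the tray tips. Steel tray: floor 190 mm long from here to the lip, 90 mm wide inside; side walls 3 mm thick stand 10 mm above the floor, back wall 15 mm; the lip end is open. Axes: -y points along the floor to the lip, x across the tray, z normal to the floor (up when level). Level floor height above the bench: 155 mm.
- tray_lip (a point): Centre of the open lip edge of the tray floor (upper surface), 190 mm from tray_back along the floor; same axes as tray_back. Moves down about 65 mm when fully tipped, and then lies about 22 mm above the cup's rim and about 30 mm inside the edge of its mouth.
- tray_tab (a point): Centre of the upper surface of the green press tab, 45 mm across by 50 mm along the tray, 4 mm thick, level with the tray floor, sticking out sideways beside the lip (on the tray's -x side); 160 mm along the floor from the hinge and 70.5 mm to the side of the tray's middle line. Same axes as tray_back. When fully tipped it is 55 mm lower and 10 mm nearer the hinge. It then still clears the cup rim by about 28 mm; nothing else is under it but the base plate, 8 mm high.
- stand: Fixed white stand of the tray: base plate 150 x 330 x 8 mm. Origin on the bench; the tray's middle line is x = 0, the hinge at y = +165 mm, the middle of the cup at y = about -40 mm. -y is the direction from hinge to cup.
- cup: White round cup standing loose on the base plate under the tray's lip end: outer mouth diameter 120 mm, 60 mm high, wall 4 mm, slightly narrower at the foot, 250 g. Origin: centre of its underside; z up.
- scraper: Hand scraper hanging upright in its rest: steel blade 76 mm wide (x), 4 mm thick (y), 60 mm tall, its straight edge at the bottom; on top of the blade a blue grip bar 86 mm long (x), 26 mm thick (y), 34 mm high. Total height 94 mm, 120 to 195 g. Origin: centre of the blade's bottom edge, z up; the grip bar reaches from z = 60 to 94 mm. Can be pinched from above across its 26 mm thickness; the blade edge then is parallel to the fingers' pads.
- rest: Fixed grey rest for the scraper. Origin: centre of its underside on the bench, z up. Two upright walls 100 mm long (x), 12 mm thick, stand to 70 mm height with a slot 14 mm wide between them, open at both ends and the top; the grip bar's underside rests on the wall tops with the blade hanging in the slot, its edge 10 mm above the bench. Base 110 x 110 x 6 mm.
- rest_slot (a point): Centre of the slot at the height of the wall tops (70 mm above the bench); the slot runs along x. The scraper at home has its origin 60 mm under this point, its x along the slot (either way round).
- cap_a: Used vial cap with a blue top: aluminium disc 20 mm across, 8 mm high, 10 g, lying flat and stuck (high grip) on the tray floor. Origin: centre of its underside, z axis up.
- cap_b: Used vial cap with a red top: aluminium disc 20 mm across, 8 mm high, 10 g, lying flat and stuck (high grip) on the tray floor. Origin: centre of its underside, z axis up.
- cap_c: Used vial cap with a yellow top: aluminium disc 20 mm across, 8 mm high, 10 g, lying flat and stuck (high grip) on the tray floor. Origin: centre of its underside, z axis up.
- bottle: Bystander: closed amber glass bottle, 64 mm diameter, 130 mm high. Origin: centre of its underside.
- pen_pot: Bystander: brown cardboard pot with pens, 76 mm diameter, pot 85 mm high, pens to 130 mm. Origin: centre of its underside.
- calculator: Bystander: flat black calculator, 90 x 140 x 16 mm. Origin: centre of its underside.
Mind the look-alikes: they are no part of the job. What is shaped like the rest but purple is not meant. There is more than one size of the scraper; the one meant has the size given above.

How it is judged:
By the outcome, as a careful person would: the job done as asked, in the order asked, and still so for the second after the job is handed in, with the robot touching nothing.
It also fails if it takes over 72 s, if anything falls off the work surface, if the arm or the gripper's body presses on something with over 40 N, if the wrist force passes 120 N, or if a joint passes its speed limit or range.

ROBOT

A 6-joint arm with a two-finger parallel gripper is mounted at the origin on the work surface. World frame = base frame: x ahead of the robot, y to its left, z up, the work surface at z = 0. Lengths are in mm, angles in degrees, forces in N, time in s.
With the tool pointing down it reaches from about 400 to 825 mm from the base axis. Payload 7 kg.
Tool frame: the origin (TCP) lies at the very end of the fingers, on their centre line; the grasp point (between the pads) lies 19 mm behind it; z points along the fingers, y is the direction in which the jaws open and shut (so a half turn about z gives the same grasp; the last joint's range is limited). The gripper opens to 85 mm and grips with 20 to 120 N. Pads are 22 mm wide; open, the fingers measure 114 mm over their backs; the gripper's body (76 mm by 85 mm) begins 54 mm behind the grasp point. The pads swing forward as they close: fully open they stand 13 mm farther back than shut.
Start: joints at [91.965, 20.546, 0.682, 0, -70.136, -16.507], TCP at [169.492, 653.351, 231.302] pointing down, gripper open.
Joint ranges: [-176.03, 176.03], [-82.01, 121.73], [-58.28, 71.71], [-173.87, 95.51], [-174.79, -0.11], [-173.66, 173.66]. Speed limits (degrees/s): [136.94, 136.94, 172.46, 180, 180, 180].

INTERFACE

Orientations are given as a 3x3 rotation matrix whose columns are the frame's x, y, z axes.
In Python, from workcell import sensors, eyes, workorder gives the robot as it stands. The module is installed in compiled form; this text tells all that it offers.
- The arm moves only by the tool apply_moves, never from a script. Its argument "moves" is text: rows parted by semicolons, each of 6 numbers parted by spaces: the shift along the world's x, y, z in m, then the turn, a rotation vector about the world's x, y, z in degrees. A call has 1 to 12 rows; each row is the pose to reach, as a shift and turn from the pose commanded when the call began; what a row does not reach only later rows make up. A row lasts 1/8 s, in which the tool goes at most 62.5 mm and 10.7 degrees, less where a joint would pass 70% of its speed; a pose out of reach is approached as far as the arm can. A call with a gripper value outside its range is refused whole. "fingers" is the finger opening in m, from 0 to 0.0854, set as the call begins (left out, the last holds). The fingers move at their own pace and stop on an object; "squeeze" is the grip in N (left out, the last holds). Time passes only in rows, so rows that repeat a pose let the fingers close. It gives the time, the measured TCP pose, the force and the opening at its end, in the units of the state.
- sensors.get_obs(): the state, without advancing time (a new reading comes with each control period).
- eyes.grab_frame(name): name is "scene" or "top" or "wrist"; returns a dict with "image" (480x640x3 uint8, red, green, blue), "intrinsics" (3x3 intrinsics, pixels), "rvec" (rotation vector, rad) and "tvec" (3), from world to camera coordinates, as OpenCV has them. Camera axes: x right, y down, z forward; pixel columns grow to the right and rows downward; lengths in mm; the calibration is good to about 2 mm. A picture is of the moment at which its call begins. There is no depth.
- workorder.job_done(): hands the job in, once; it reports no verdict.
The state is a dict: "time_s": time; "joints": joint angles; "dq": joint speeds; "joint_torque": joint torques, N m; "tool_pos": TCP position; "tcp_rot": TCP orientation; "wrist_force": force on the tool from outside, world axes, zero at the start; "moment": the same for the moment, N m; "gripper_width": finger opening in mm.
Only numpy, scipy, OpenCV 4.12 (cv2) and the standard library are available. Lean on these libraries where they do the work, as an engineer would, in place of code of your own. Each camera call takes 0.05 s, during which the arm holds its last target.

## Working session

There is one attempt and no reset: what is moved stays moved. The work goes in short steps, Python scripts to look and compute and a tool call to move; the robot and the scene stay as the last step left them, time stands still between calls to the robot, and variables do not carry over. Pictures are saved under pics/ and viewed, and the job is handed in when it is done.

Besides the shell and the picture viewer there is one more tool, called after "Request:" in YAML: its name, and indented under it one key for each argument. apply_moves: Moves the arm, as the interface text tells. Its arguments: {"type":"object","properties":{"moves":{"type":"string"},"fingers":{"type":"number"},"squeeze":{"type":"number"}},"required":["moves"]}

```bash
mkdir -p pics
cat > h.py <<'E'
import numpy as np, cv2
from workcell import sensors, eyes
def grab(n,save=None):
    f=eyes.grab_frame(n)
    if save: cv2.imwrite('pics/'+save,cv2.cvtColor(f['image'],cv2.COLOR_RGB2BGR))
    np.savez('last_%s.npz'%n,**{k:np.array(v) for k,v in f.items()})
    return f
def load(n): return dict(np.load('last_%s.npz'%n))
def ray(f,u,v):
    R=cv2.Rodrigues(np.array(f['rvec'],float))[0]; t=np.array(f['tvec'],float).ravel()
    d=R.T@np.linalg.inv(f['intrinsics'])@np.array([u,v,1.0]); return -R.T@t,d
def onz(f,u,v,z):
    c,d=ray(f,u,v); return c+d*(z-c[2])/d[2]
def proj(f,P):
    return cv2.projectPoints(np.array(P,float).reshape(-1,3),np.array(f['rvec'],float),np.array(f['tvec'],float),np.array(f['intrinsics'],float),None)[0].reshape(-1,2)
E
python3 - <<'E'
from h import *
o=sensors.get_obs();print(o)
for n in('scene','top','wrist'):
    f=grab(n,n+'0.png'); c,d=ray(f,320,240); print(n,c.round(),(d/np.linalg.norm(d)).round(2),f['intrinsics'][0,0])
E
```

```text
{'time_s': 0.0, 'joints': array([ 9.19658016e+01,  2.05904201e+01,  6.34064805e-01, -1.91755488e-02,
       -7.01347217e+01, -1.65075389e+01]), 'dq': array([ 0.0627843 , -0.04747466, -0.00929187, -0.01524792,  0.00095331,
        0.00995142]), 'joint_torque': array([ 1.01161004e-03, -5.83324993e+01,  2.93416733e+01,  6.93655059e+00,
       -6.08857517e-03, -9.70216718e-06]), 'tool_pos': array([169.38523468, 652.91530717, 230.38030811]), 'tcp_rot': array([[ 9.67936389e-01, -2.51195301e-01, -2.60048896e-04],
       [-2.51195391e-01, -9.67935079e-01, -1.59943605e-03],
       [ 1.50060372e-04,  1.61347544e-03, -9.99998687e-01]]), 'wrist_force': array([-0.61526289, -0.60876687, -0.67024522]), 'moment': array([-0.00631615,  0.05079   , -0.01746904]), 'gripper_width': 85.29135335629238}
scene [1049.  841. 1099.] [-0.35 -0.62 -0.7 ] 472.8100998075575
top [ 435.   -7. 1114.] [ 0.11 -0.   -0.99] 448.29124219387467
wrist [239. 636. 372.] [-0.27  0.07 -0.96] 335.24159245829173
```

View pics/scene0.png

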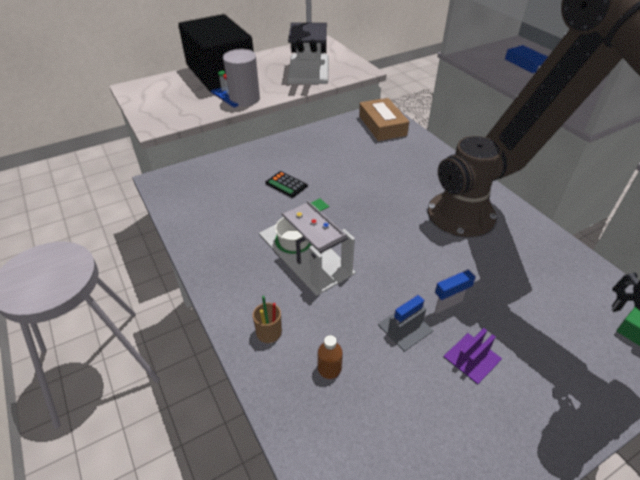

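View pics/top0.png

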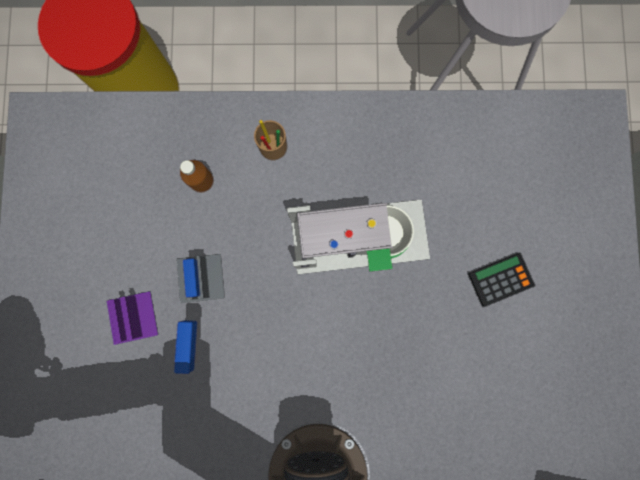

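View pics/wrist0.png

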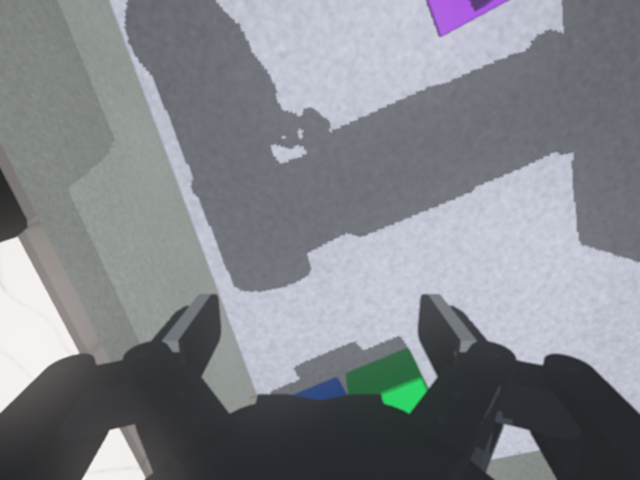

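Top view: there are two blue-handled scrapers, one in the grey rest at about (190,278) and one standing free at about (185,346). There is a purple look-alike rest at (132,318). The tray is at about (345,230) with caps blue (334,244), red (349,234) and yellow (371,224), and the tab is at (379,260). I'll enlarge the crops and measure.

Run:
```python
from h import *
f=load('top');g=load('scene')
a=f['image'][235:385,95:235];b=g['image'][255:385,370:510]
A=cv2.resize(a,None,fx=4,fy=4,interpolation=3)[:, :400*4//4*1+160]
cv2.imwrite('pics/c1.png',cv2.cvtColor(A,cv2.COLOR_RGB2BGR))
B=cv2.resize(b,None,fx=4,fy=4,interpolation=3)
cv2.imwrite('pics/c2.png',cv2.cvtColor(B,cv2.COLOR_RGB2BGR))
C=cv2.resize(f['image'][185:285,275:440],None,fx=4.8,fy=4.8,interpolation=3)
cv2.imwrite('pics/c3.png',cv2.cvtColor(C,cv2.COLOR_RGB2BGR))
hsv=cv2.cvtColor(f['image'],cv2.COLOR_RGB2HSV)
m=cv2.inRange(hsv,(105,120,40),(125,255,255))
n,l,s,c=cv2.connectedComponentsWithStats(m)
for i in range(1,n):
    if s[i,4]>15:
        r=cv2.minAreaRect(np.argwhere(l==i)[:,::-1].astype(np.float32)); print(s[i],c[i],r)
        bx=cv2.boxPoints(r)
        for z in(94,104,): print(z,[onz(f,*p,z)[:2].round().tolist() for p in bx])
```

```text
[331 241   7   7  36] [333.66666667 243.77777778] ((333.7500305175781, 243.75003051757812), (6.363961219787598, 5.656853675842285), 45.0)
94 [[540.0, -31.0], [549.0, -40.0], [539.0, -51.0], [530.0, -41.0]]
104 [[539.0, -31.0], [548.0, -40.0], [538.0, -50.0], [529.0, -41.0]]
[183 258  16  39 528] [190.62689394 277.32575758] ((190.67930603027344, 277.1517333984375), (38.45005798339844, 13.951641082763672), 85.2363510131836)
94 [[507.0, 305.0], [509.0, 274.0], [422.0, 264.0], [420.0, 295.0]]
104 [[506.0, 302.0], [509.0, 271.0], [423.0, 261.0], [420.0, 293.0]]
[174 321  23  53 995] [185.08040201 346.56683417] ((184.9853057861328, 346.6911926269531), (19.40421485900879, 52.76719284057617), 4.39870548248291)
94 [[254.0, 318.0], [369.0, 312.0], [366.0, 268.0], [250.0, 275.0]]
104 [[256.0, 314.0], [370.0, 309.0], [366.0, 266.0], [252.0, 272.0]]
```

View pics/c1.png

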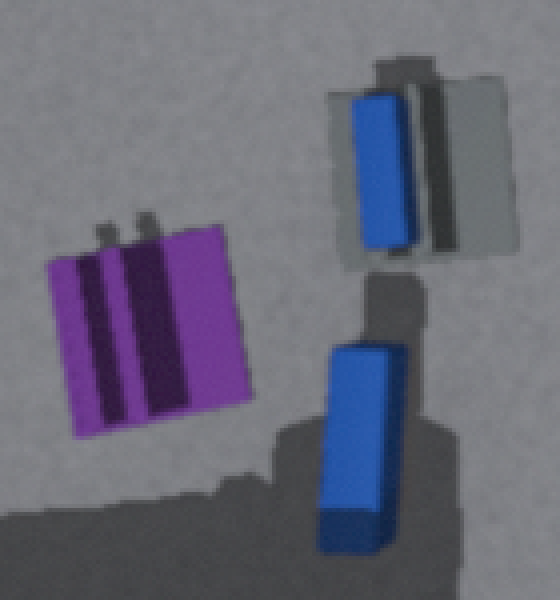

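View pics/c2.png

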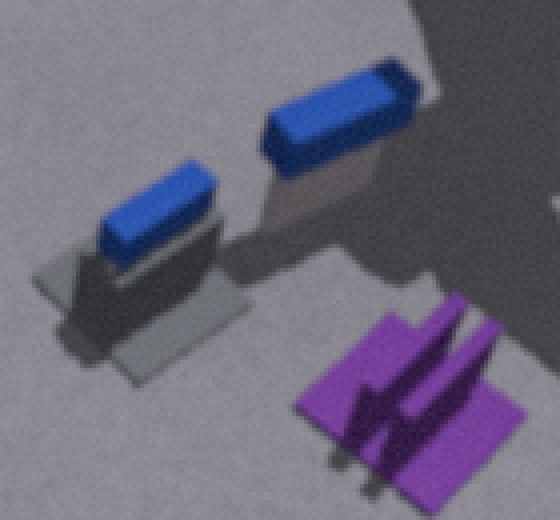

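View pics/c3.png

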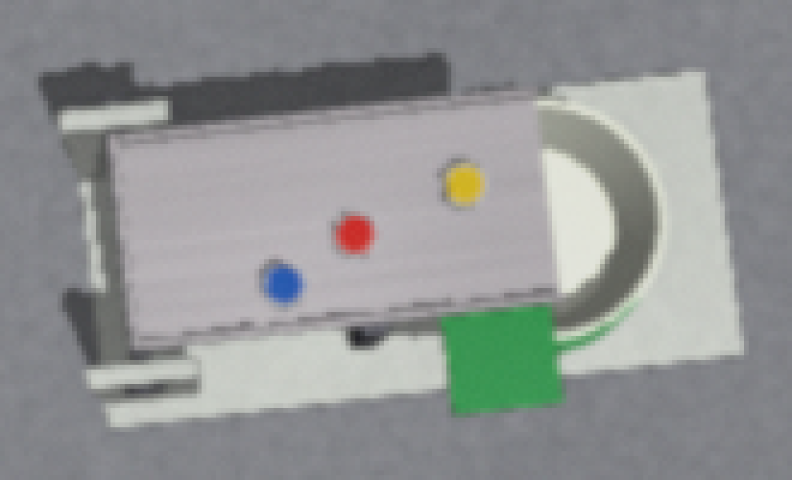

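The scraper in the grey rest measures about 87 mm long on top, which matches the 86 mm given. The free-standing one is about 115 mm, so it is the look-alike. So I want the scraper in the grey rest at top (190,277). Next is the tray pose.

Run:
```python
from h import *
f=load('top');g=load('scene')
for nm,F in(('top',f),('scene',g)):
    im=F['image'];hsv=cv2.cvtColor(im,cv2.COLOR_RGB2HSV)
    m=cv2.inRange(hsv,(55,120,80),(80,255,255))
    n,l,s,c=cv2.connectedComponentsWithStats(m)
    for i in range(1,n):
        if s[i,4]>80:
            r=cv2.minAreaRect(np.argwhere(l==i)[:,::-1].astype(np.float32)); print(nm,'green',s[i],c[i],onz(F,*c[i],155).round(1))
            print([onz(F,*p,155)[:2].round().tolist() for p in cv2.boxPoints(r)])
f_=f
# base plate corners (crop px ->image), z=8
for p in[(705,70),(744,352),(108,427)]:
    q=np.array(p)/4.8+[275,185]; print('plate',onz(f,*q,8).round(1))
for p in[(536,90),(558,293),(132,345),(108,140)]:
    q=np.array(p)/4.8+[275,185]; print('tray outer wall',onz(f,*q,165).round(1))
for nm,lo,hi in(('blue',(105,120,60),(125,255,255)),('red',(0,130,80),(6,255,255)),('yel',(20,120,100),(32,255,255))):
    for vn,F in(('top',f),('scene',g)):
        m=cv2.inRange(cv2.cvtColor(F['image'],cv2.COLOR_RGB2HSV),lo,hi)
        n,l,s,c=cv2.connectedComponentsWithStats(m)
        for i in range(1,n):
            P=onz(F,*c[i],163)
            if s[i,4]>3 and 400<P[0]<650 and -200<P[1]<60: print(nm,vn,s[i,4],c[i].round(1),P.round(1))
# slot rest base corners z=6 crop1 (4x, offset 95,235)
for p in[(328,92),(503,77),(520,255),(345,270)]:
    q=np.array(p)/4+[95,235]; print('rest',onz(f,*q,6).round(1))
# blue top: left light face
for p in[(352,98),(400,95),(413,246),(366,249)]:
    q=np.array(p)/4+[95,235]; print('griptop',onz(f,*q,104).round(1))
print('nadir',proj(f,[435,-7,0]))
```

```text
top green [367 249  25  22 438] [379.15525114 259.36757991] [ 499.3 -135.8  155. ]
[[517.0, -110.0], [523.0, -159.0], [481.0, -164.0], [475.0, -114.0]]
top green [476 257  43  22 304] [497.5        267.52960526] [ 481.  -388.1  155. ]
[[470.0, -341.0], [506.0, -429.0], [491.0, -434.0], [456.0, -346.0]]
scene green [313 199  15  11  91] [319.93406593 204.25274725] [ 492.4 -131.   155. ]
[[508.0, -150.0], [480.0, -165.0], [478.0, -113.0], [505.0, -99.0]]
scene green [626 307  14  22 186] [634.10752688 317.57526882] [ 40.6 623.  155. ]
[[65.0, 615.0], [9.0, 602.0], [9.0, 637.0], [64.0, 649.0]]
plate [ 658.7 -265.2    8. ]
plate [ 511.3 -281.2    8. ]
plate [473.9  46.    8. ]
tray outer wall [ 618.2 -152.7  165. ]
tray outer wall [ 526.9 -160.7  165. ]
tray outer wall [504.5  28.  165. ]
tray outer wall [596.3  38.7 165. ]
blue top 36 [333.7 243.8] [532.4 -38.4 163. ]
blue scene 12 [325.5 224.5] [528.6 -35.2 163. ]
red top 36 [348.5 233.2] [554.9 -70.2 163. ]
red scene 6 [313.5 221. ] [551.6 -66.  163. ]
yel top 41 [371.2 223. ] [ 576.8 -119.2  163. ]
yel scene 9 [298.7 213.9] [ 574.6 -115.8  163. ]
rest [514.5 344.9   6. ]
rest [523.4 236.5   6. ]
rest [413.8 224.    6. ]
rest [405.1 331.2   6. ]
griptop [504.  300.1 104. ]
griptop [505.6 273.  104. ]
griptop [420.9 263.6 104. ]
griptop [419.3 289.9 104. ]
nadir [[319.07085222 289.76954628]]
```

Request:
apply_moves:
  moves: "0.295 -0.371 0.02 0 0 21.5;0.295 -0.371 0.02 0 0 21.5;0.295 -0.371 0.02 0 0 21.5;0.295 -0.371 0.02 0 0 21.5;0.295 -0.371 0.02 0 0 21.5;0.295 -0.371 0.02 0 0 21.5;0.295 -0.371 0.02 0 0 21.5;0.295 -0.371 0.02 0 0 21.5;0.295 -0.371 0.02 0 0 21.5;0.295 -0.371 0.02 0 0 21.5;0.295 -0.371 0.02 0 0 21.5"

```text
time_s: 1.52
tool_pos: [464.0, 283.0, 251.2]
tcp_rot: [[0.993, 0.122, -0.0], [0.122, -0.993, -0.0], [-0.0, 0.0, -1.0]]
wrist_force: [0.6, 0.6, -0.7]
gripper_width: 85.6
```

Run:
```python
from h import *
f=grab('wrist','w1.png');o=sensors.get_obs();print(o['time_s'],o['joints'].round(1),o['tool_pos'].round(1),o['tcp_rot'].round(3).tolist(),o['wrist_force'])
```

```text
1.575 [ 52.1   7.4 -14.2  -0.  -68.4  45. ] [463.9 283.1 251.2] [[0.992, 0.122, -0.0], [0.122, -0.992, -0.0], [-0.0, 0.0, -1.0]] [0.6849056  1.04119734 0.28363802]
```

View pics/w1.png

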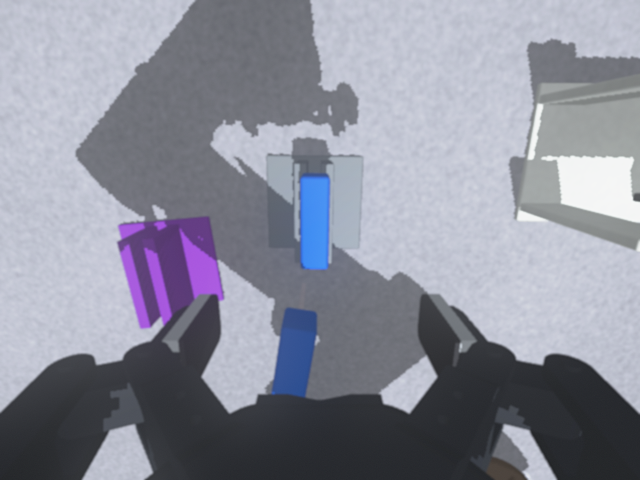

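The wrist view shows the scraper in the grey rest at about (315,220), almost exactly parallel to the pads. The free-standing one is at (295,350) and the purple rest at (170,270). I'll measure the grip bar.

Run:
```python
from h import *
f=load('wrist');im=f['image'];hsv=cv2.cvtColor(im,cv2.COLOR_RGB2HSV)
m=cv2.inRange(hsv,(100,120,60),(125,255,255)); m[290:]=0
mb=cv2.inRange(hsv,(100,120,225),(125,255,255)); mb[290:]=0
for M in(m,mb):
    r=cv2.minAreaRect(np.argwhere(M>0)[:,::-1].astype(np.float32));b=cv2.boxPoints(r);print(b.round(1).tolist())
    P=np.array([onz(f,*p,104) for p in b]);print(P.round(1).tolist(),P.mean(0).round(1))
# base corners z=6
P=np.array([onz(f,*p,6) for p in[(267,155),(362,155),(362,248),(269,247)]]);print(P.round(1).tolist(),P.mean(0))
cv2.imwrite('pics/w1c.png',cv2.cvtColor(cv2.resize(im[140:290,250:380],None,fx=4,fy=4),cv2.COLOR_RGB2BGR))
```

```text
[[300.0, 174.0], [329.0, 174.0], [329.0, 269.0], [300.0, 269.0]]
[[506.8, 304.4, 104.0], [509.8, 279.9, 104.0], [424.2, 268.7, 104.0], [421.0, 295.2, 104.0]] [465.4 287.1 104. ]
[[301.0, 178.0], [328.0, 178.0], [328.0, 268.0], [301.0, 268.0]]
[[503.6, 303.2, 104.0], [506.4, 280.3, 104.0], [425.1, 269.7, 104.0], [422.1, 294.4, 104.0]] [464.3 286.9 104. ]
[[513.5, 347.5, 6.0], [526.4, 241.9, 6.0], [418.3, 224.7, 6.0], [405.9, 336.6, 6.0]] [466.03020787 287.69128614   6.        ]
```

View pics/w1c.png

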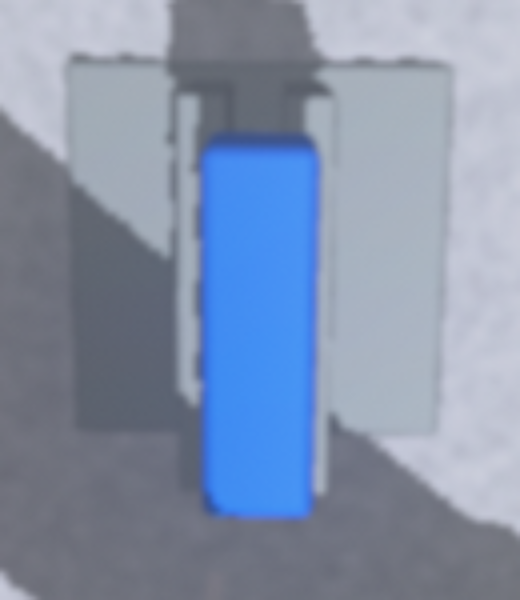

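Request:
apply_moves:
  moves: "0.034 -0.418 0 0 0 0;0.034 -0.418 0 0 0 0;0.034 -0.418 0 0 0 0;0.034 -0.418 0 0 0 0;0.034 -0.418 0 0 0 0;0.034 -0.418 0 0 0 0;0.034 -0.418 0 0 0 0;0.034 -0.418 0 0 0 0;0.034 -0.418 0 0 0 0;0.034 -0.418 0 0 0 0"
  fingers: 0
  squeeze: 40

```text
time_s: 2.82
tool_pos: [498.7, -134.5, 251.4]
tcp_rot: [[0.992, 0.123, 0.0], [0.123, -0.992, 0.0], [0.0, -0.0, -1.0]]
wrist_force: [0.2, 1.0, 0.1]
gripper_width: 0.2
```

Run:
```python
from h import *
f=grab('wrist','w2.png');o=sensors.get_obs();print(o['time_s'],o['joints'].round(1),o['tool_pos'].round(1),o['wrist_force'])
hsv=cv2.cvtColor(f['image'],cv2.COLOR_RGB2HSV)
m=cv2.inRange(hsv,(55,120,80),(80,255,255))
n,l,s,c=cv2.connectedComponentsWithStats(m)
for i in range(1,n):
    if s[i,4]>200:
        r=cv2.minAreaRect(np.argwhere(l==i)[:,::-1].astype(np.float32));b=cv2.boxPoints(r);print(s[i],b.round(),[onz(f,*p,155)[:2].round(1).tolist() for p in b])
for nm,lo,hi in(('blue',(105,120,60),(125,255,255)),('red',(0,130,80),(8,255,255)),('yel',(20,120,100),(32,255,255))):
        m=cv2.inRange(hsv,lo,hi)
        n,l,s,c=cv2.connectedComponentsWithStats(m)
        for i in range(1,n):
            if s[i,4]>100: print(nm,s[i,4],c[i].round(1),onz(f,*c[i],163).round(1))
```

```text
2.875 [  6.7   4.7 -17.3  -0.  -68.   90.4] [ 498.6 -134.5  251.4] [ 0.52379231 -1.1839966   0.28061868]
[ 286  214   66   54 3492] [[286. 267.]
 [286. 214.]
 [351. 214.]
 [351. 267.]] [[476.1, -112.2], [516.9, -108.3], [522.6, -155.0], [482.1, -161.1]]
[ 528  230   95   35 1310] [[526. 252.]
 [621. 229.]
 [625. 242.]
 [529. 265.]] [[510.0, -288.9], [535.8, -353.4], [526.1, -359.6], [499.8, -294.5]]
blue 435 [182.5 181. ] [532.9 -36.8 163. ]
yel 481 [307.7 128.1] [ 577.2 -117.5  163. ]
```

View pics/w2.png

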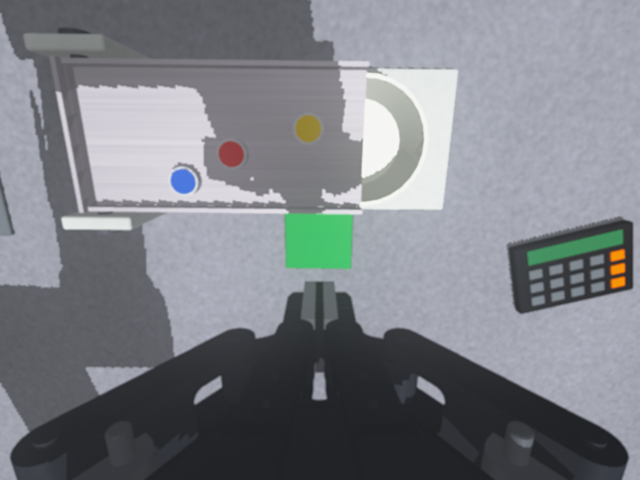

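The wrist view shows the tab at (318,240), clear in front of the closed fingertips. Its centre works out at (499,-134), which agrees with the top view. Pressing down.

Request:
apply_moves:
  moves: "0.001 0.004 -0.05 0 0 0;0.001 0.005 -0.086 0 0 0;0.001 0.005 -0.098 0 0 0;0.001 0.005 -0.106 0 0 0;0.001 0.005 -0.114 0 0 0;0.001 0.005 -0.122 0 0 0;0.001 0.005 -0.13 0 0 0;0.001 0.005 -0.136 0 0 0;0.001 0.005 -0.14 0 0 0;0.001 0.005 -0.142 0 0 0;0.001 0.005 -0.142 0 0 0"

```text
time_s: 4.25
tool_pos: [499.3, -130.8, 109.0]
tcp_rot: [[0.993, 0.121, -0.001], [0.121, -0.993, -0.0], [-0.001, 0.0, -1.0]]
wrist_force: [0.1, 0.2, 0.6]
gripper_width: 0.6
```

Run:
```python
from h import *
f=grab('wrist','w3.png');o=sensors.get_obs();print(o['time_s'],o['tool_pos'].round(1),o['wrist_force'],o['moment'])
g=grab('top');cv2.imwrite('pics/t3.png',cv2.cvtColor(cv2.resize(g['image'][185:285,275:440],None,fx=4.8,fy=4.8),cv2.COLOR_RGB2BGR))
```

```text
4.3 [ 499.1 -130.8  109. ] [1.06705178 0.85350129 0.65049492] [-0.06386555 -0.09955479  0.04849386]
```

View pics/w3.png

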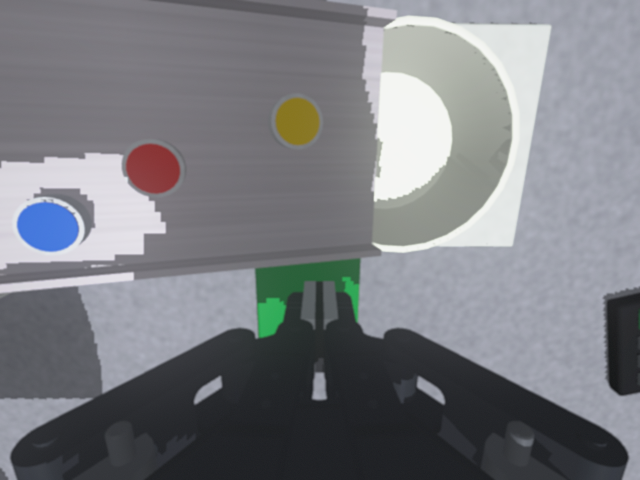

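The tray has tipped with the fingers on the tab at (318,290). The holding force is about zero, which fits the friction hinge. I'll carry on down slowly to the stop.

Request:
apply_moves:
  moves: "0 0 -0.001 0 0 0;0 0 -0.002 0 0 0;0 0 -0.003 0 0 0;0 0 -0.004 0 0 0"

```text
time_s: 4.85
tool_pos: [499.6, -130.6, 105.3]
tcp_rot: [[0.993, 0.121, 0.0], [0.121, -0.993, 0.0], [0.0, 0.0, -1.0]]
wrist_force: [-0.3, 1.1, 3.8]
gripper_width: 0.3
```

Request:
apply_moves:
  moves: "0 0 -0.001 0 0 0;0 0 -0.002 0 0 0;0 0 -0.002 0 0 0"

```text
time_s: 5.22
tool_pos: [499.6, -130.6, 103.2]
tcp_rot: [[0.993, 0.121, 0.0], [0.121, -0.993, 0.0], [0.0, 0.0, -1.0]]
wrist_force: [0.5, 1.1, 3.2]
gripper_width: -0.1
```

Request:
apply_moves:
  moves: "0 0 -0.001 0 0 0;0 0 -0.002 0 0 0;0 0 -0.002 0 0 0"

```text
time_s: 5.6
tool_pos: [499.6, -130.6, 101.2]
tcp_rot: [[0.993, 0.121, 0.0], [0.121, -0.993, -0.0], [0.0, 0.0, -1.0]]
wrist_force: [0.8, 0.6, 2.0]
gripper_width: -0.1
```

Request:
apply_moves:
  moves: "0 0 -0.001 0 0 0;0 0 -0.002 0 0 0;0 0 -0.002 0 0 0"

```text
time_s: 5.98
tool_pos: [499.7, -130.6, 99.8]
tcp_rot: [[0.993, 0.121, 0.0], [0.121, -0.993, -0.0], [0.0, 0.0, -1.0]]
wrist_force: [-1.5, 2.4, 7.9]
gripper_width: 0.1
```

Request:
apply_moves:
  moves: "0 0 -0.001 0 0 0;0 0 -0.002 0 0 0;0 0 -0.002 0 0 0"

```text
time_s: 6.35
tool_pos: [499.8, -130.7, 99.3]
tcp_rot: [[0.993, 0.122, 0.001], [0.122, -0.993, -0.0], [0.001, 0.001, -1.0]]
wrist_force: [-7.4, 4.2, 24.1]
gripper_width: -0.2
```

It hit the hard stop: 24 N with no further motion. I'll retract, verify, and head for the scraper.

Request:
apply_moves:
  moves: "0 0 0.06 0 0 0;0 0 0.12 0 0 0;-0.005 0.06 0.143 0 0 0;-0.035 0.415 0.143 0 0 0;-0.035 0.415 0.143 0 0 0;-0.035 0.415 0.143 0 0 0;-0.035 0.415 0.143 0 0 0;-0.035 0.415 0.143 0 0 0;-0.035 0.415 0.143 0 0 0;-0.035 0.415 0.143 0 0 0;-0.035 0.415 0.143 0 0 0"
  fingers: 0.06

```text
time_s: 7.72
tool_pos: [464.0, 283.9, 239.5]
tcp_rot: [[0.993, 0.122, -0.001], [0.122, -0.993, -0.001], [-0.001, 0.001, -1.0]]
wrist_force: [0.6, -0.6, -0.4]
gripper_width: 60.2
```

Run:
```python
from h import *
f=grab('wrist','w4.png');o=sensors.get_obs();print(o['time_s'],o['tool_pos'].round(1),o['tcp_rot'].round(3).tolist(),o['wrist_force'],o['gripper_width'])
hsv=cv2.cvtColor(f['image'],cv2.COLOR_RGB2HSV)
m=cv2.inRange(hsv,(100,120,60),(125,255,255)); m[290:]=0
r=cv2.minAreaRect(np.argwhere(m>0)[:,::-1].astype(np.float32));b=cv2.boxPoints(r)
P=np.array([onz(f,*p,104) for p in b]);print(b.round().tolist(),P.round(1).tolist(),P.mean(0).round(1))
g=grab('top');cv2.imwrite('pics/t4.png',cv2.cvtColor(cv2.resize(g['image'][185:285,275:440],None,fx=4.8,fy=4.8,interpolation=3),cv2.COLOR_RGB2BGR))
# predicted tipped geometry check
c,s=np.cos(.35),np.sin(.35);ya=np.radians(6.8)
X=np.array([np.cos(ya),np.sin(ya),0]);Y=np.array([-np.sin(ya),np.cos(ya),0]);Z=np.array([0,0,1])
B=np.array([550.7,32.7,155]);Yt=c*Y+s*Z;N=c*Z-s*Y
pts=[B-190*Yt-45*X,B-190*Yt+45*X,B-160*Yt-70.5*X]
print((proj(g,pts)-[275,185])*4.8)
hs=cv2.cvtColor(g['image'],cv2.COLOR_RGB2HSV);m=cv2.inRange(hs,(55,120,80),(80,255,255));m[:,430:]=0
n,l,st,ce=cv2.connectedComponentsWithStats(m);print([(ce[i]-[275,185])*4.8 for i in range(1,n) if st[i,4]>80])
```

```text
7.775 [464.2 283.5 239.8] [[0.993, 0.121, -0.001], [0.121, -0.993, -0.001], [-0.001, 0.001, -1.0]] [-0.60198826 -0.99103894 -0.47290309] 60.035868012456625
[[300.0, 175.0], [330.0, 175.0], [330.0, 274.0], [300.0, 274.0]] [[507.0, 304.4, 104.0], [510.0, 280.1, 104.0], [423.9, 268.8, 104.0], [420.7, 295.3, 104.0]] [465.4 287.1 104. ]
[[510.04000368 307.84808068]
 [484.52851229 123.22509854]
 [461.19089796 366.61660438]]
[array([464.45901639, 366.00655738])]
```

View pics/t4.png

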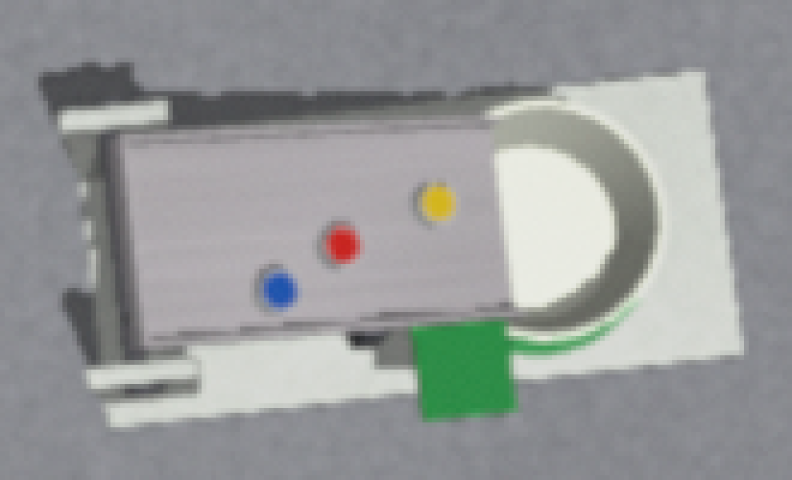

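View pics/w4.png

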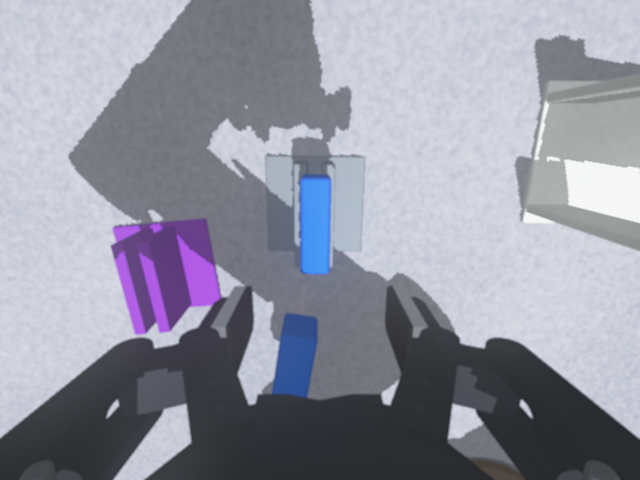

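The top view shows the tray fully tipped: the tab at (464,366) in the crop falls on the predicted 0.35 rad position. The cup is in place and the caps are still stuck. In the wrist view the scraper is centred between the fingers, about 2 mm towards +y. Going down to grasp.

Request:
apply_moves:
  moves: "0 0.0018 -0.05 0 0 0;0 0.0018 -0.1 0 0 0;0 0.0018 -0.13 0 0 0;0 0.0018 -0.15 0 0 0;0 0.0018 -0.16 0 0 0;0 0.0018 -0.165 0 0 0;0 0.0018 -0.165 0 0 0"

```text
time_s: 8.7
tool_pos: [464.8, 286.1, 75.7]
tcp_rot: [[0.993, 0.121, 0.0], [0.121, -0.993, 0.0], [0.0, -0.0, -1.0]]
wrist_force: [0.4, -0.6, 0.6]
gripper_width: 59.8
```

Request:
apply_moves:
  moves: "0 0 0 0 0 0;0 0 0 0 0 0;0 0 0 0 0 0;0 0 0 0 0 0;0 0 0 0 0 0"
  fingers: 0
  squeeze: 80

```text
time_s: 9.32
tool_pos: [464.9, 286.6, 76.2]
tcp_rot: [[0.993, 0.122, 0.001], [0.122, -0.993, 0.001], [0.001, -0.001, -1.0]]
wrist_force: [-0.9, 0.4, 5.9]
gripper_width: 24.7
```

Run:
```python
from h import *
f=grab('wrist','w5.png');o=sensors.get_obs();print(o['time_s'],o['tool_pos'].round(1),o['wrist_force'],o['gripper_width'])
```

```text
9.375 [464.9 286.6  76.2] [-1.66535333 -0.54316895  5.95430448] 24.76173784719622
```

View pics/w5.png

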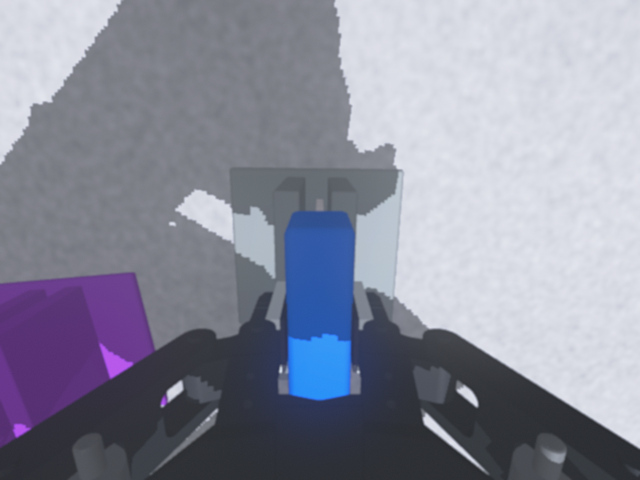

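Grasped: 24.8 mm opening on the bar at (320,300), centred between the pads. Next I work out the waypoints for the tilted sweep.

```bash
cat > geo.py <<'E'
import numpy as np
ya=np.radians(7.0);c,s=np.cos(.35),np.sin(.35)
X=np.array([np.cos(ya),np.sin(ya),0]);Y=np.array([-np.sin(ya),np.cos(ya),0]);Z=np.array([0,0,1.])
B=np.array([549.9,33.1,155]);Yt=c*Y+s*Z;N=c*Z-s*Y
def tcp(y,h,x=0): return B+Yt*y+N*h+X*x
E
python3 - <<'E'
from geo import *
print('N',N,'Yt',Yt,'rv',np.degrees(.35)*X)
cmd=np.array([464.5,286.15,75.3])
for y,h in((-45,150),(-45,110),(-42,76),(-42,66)):print(y,h,tcp(y,h).round(1),(tcp(y,h)-cmd).round(1))
E
```

```text
N [ 0.04178873 -0.3403419   0.93937271] Yt [-0.11448074  0.93237077  0.34289781] rv [19.90404691  2.44390966  0.        ]
-45 150 [561.3 -59.9 280.5] [  96.8 -346.1  205.2]
-45 110 [559.6 -46.3 242.9] [  95.1 -332.4  167.6]
-42 76 [557.9 -31.9 212. ] [  93.4 -318.1  136.7]
-42 66 [557.5 -28.5 202.6] [  93.  -314.7  127.3]
```

Request:
apply_moves:
  moves: "0 0 0.01 0 0 0;0 0 0.03 0 0 0;0 0 0.06 0 0 0;0 0 0.11 0 0 0;0 0 0.16 0 0 0;0 0 0.2 0 0 0;0 0 0.2 0 0 0"

```text
time_s: 10.25
tool_pos: [465.5, 287.1, 279.4]
tcp_rot: [[0.993, 0.121, 0.005], [0.121, -0.993, 0.005], [0.005, -0.004, -1.0]]
wrist_force: [-0.4, 0.4, -1.7]
gripper_width: 24.7
```

Run:
```python
from h import *
f=grab('wrist','w6.png');o=sensors.get_obs();print(o['time_s'],o['tool_pos'].round(1),o['wrist_force'],o['gripper_width'])
f=grab('scene')
cv2.imwrite('pics/s6.png',cv2.cvtColor(cv2.resize(f['image'][200:400,340:540],None,fx=3,fy=3,interpolation=3),cv2.COLOR_RGB2BGR))
```

```text
10.3 [464.5 286.4 276.8] [-0.37011107  1.09031169 -3.13274245] 24.706052926159206
```

View pics/w6.png

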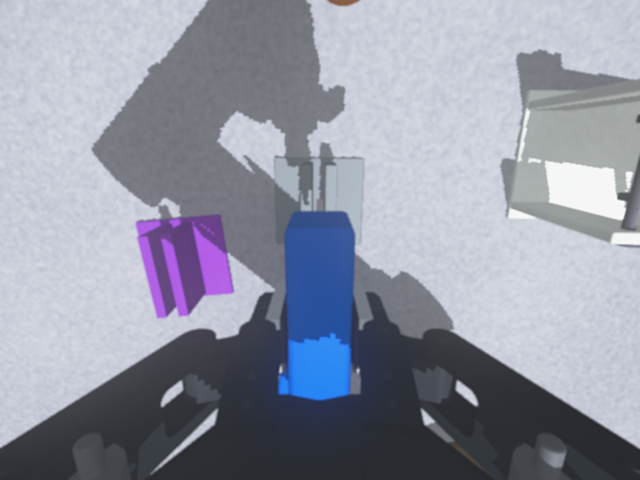

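View pics/s6.png

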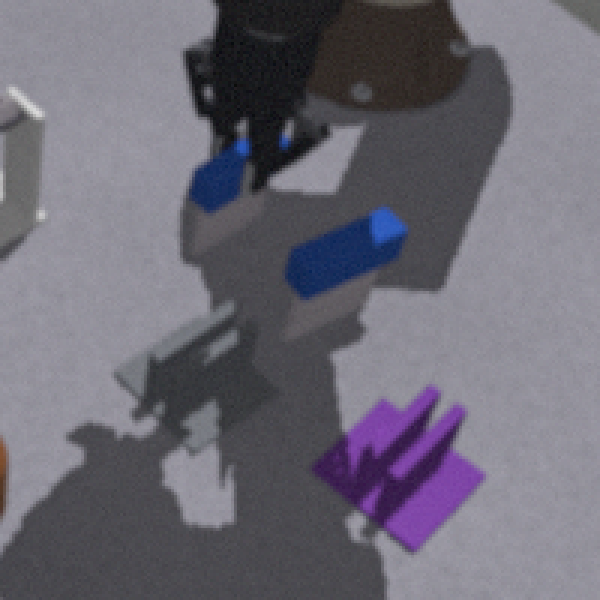

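The scraper is held upright and the grey rest is empty at (320,200). Now I move over the tray with the 20° tilt.

Request:
apply_moves:
  moves: "0.015 -0.04 0.005 3 0.4 0;0.025 -0.09 0.005 6 0.75 0;0.04 -0.14 0.005 9 1.1 0;0.055 -0.19 0.005 12 1.5 0;0.07 -0.24 0.005 15 1.85 0;0.083 -0.29 0.005 18 2.2 0;0.092 -0.33 0.005 19.9 2.44 0;0.097 -0.346 0.005 19.9 2.44 0;0.097 -0.346 0.005 19.9 2.44 0;0.097 -0.346 0.005 19.9 2.44 0"

```text
time_s: 11.6
tool_pos: [561.0, -58.9, 279.7]
tcp_rot: [[0.993, 0.114, -0.043], [0.122, -0.932, 0.34], [-0.001, -0.343, -0.939]]
wrist_force: [-0.2, -0.8, -2.0]
gripper_width: 24.6
```

Run:
```python
from h import *
f=grab('wrist','w7.png');o=sensors.get_obs();print(o['time_s'],o['joints'].round(1),o['tool_pos'].round(1),o['tcp_rot'].round(3).tolist(),o['wrist_force'],o['gripper_width'])
g=grab('top');cv2.imwrite('pics/t7.png',cv2.cvtColor(cv2.resize(g['image'][185:285,275:440],None,fx=4.8,fy=4.8,interpolation=3),cv2.COLOR_RGB2BGR))
```

```text
11.65 [ -0.5  13.1   2.  -20.1 -82.2 100.9] [561.1 -58.6 280.1] [[0.992, 0.115, -0.043], [0.123, -0.932, 0.34], [-0.001, -0.343, -0.939]] [ 0.48387988  0.14697824 -1.17485632] 24.558498448707013
```

View pics/w7.png

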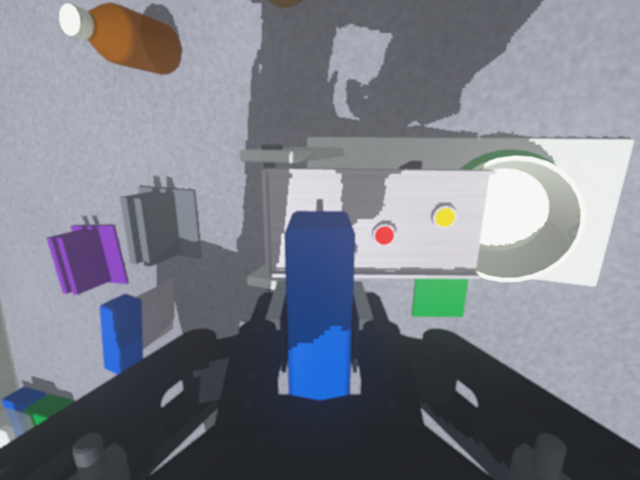

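View pics/t7.png

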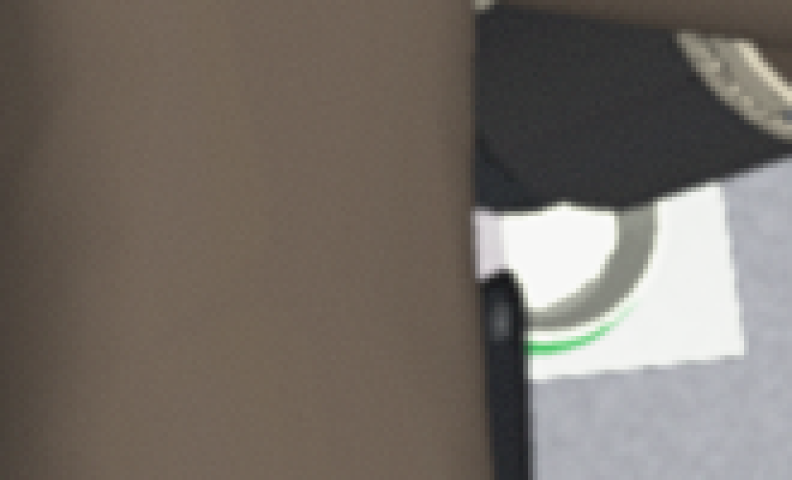

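The wrist view shows the tray floor squared up under the blade, with caps red (384,235) and yellow (444,217). Blue is hidden under the bar. I'll check the model against this picture and find the rest slot from w6-like geometry.

Run:
```python
from h import *; from geo import *
f=load('wrist')
pts={'lip-':B-190*Yt-45*X,'lip+':B-190*Yt+45*X,'backwall top+':B+45*X+15*N,'back floor -':B-45*X,'tab':B-160*Yt-70.5*X,'tabcornerA':B-135*Yt-93*X,'tabB':B-185*Yt-93*X,'wall+top lip':B-190*Yt+48*X+10*N,'wall-top lip':B-190*Yt-48*X+10*N}
for k,p in pts.items(): print(k,proj(f,p).round(1))
hsv=cv2.cvtColor(f['image'],cv2.COLOR_RGB2HSV)
m=cv2.inRange(hsv,(55,120,80),(80,255,255));n,l,st,ce=cv2.connectedComponentsWithStats(m);print([(st[i],ce[i]) for i in range(1,n) if st[i,4]>300])
def onfloor(u,v,h):
    cc,d=ray(f,u,v); P0=B+h*N; return cc+d*(np.dot(P0-cc,N)/np.dot(d,N))
for k,u,v in(('red',384,235),('yel',444.5,216.5)):
    q=onfloor(u,v,8)-B;print(k,q@X,q@Yt)
cv2.imwrite('pics/w7c.png',cv2.cvtColor(cv2.resize(f['image'][150:330,240:500],None,fx=3,fy=3,interpolation=3),cv2.COLOR_RGB2BGR))
```

```text
lip- [[475.4 271.6]]
lip+ [[489.  173.4]]
backwall top+ [[263.8 175.5]]
back floor - [[270.9 271.9]]
tab [[440.3 296.7]]
tabcornerA [[412.2 317.9]]
tabB [[463.8 317.8]]
wall+top lip [[495.4 170.8]]
wall-top lip [[479.9 278.9]]
[(array([ 413,  280,   54,   37, 1832], dtype=int32), array([439.24836245, 297.4639738 ])), (array([ 24, 395,  48,  31, 684], dtype=int32), array([ 45.55847953, 408.10818713]))]
red -7.256112130728798 -101.58964847654929
yel 9.212560490785137 -152.82033067644855
```

View pics/w7c.png

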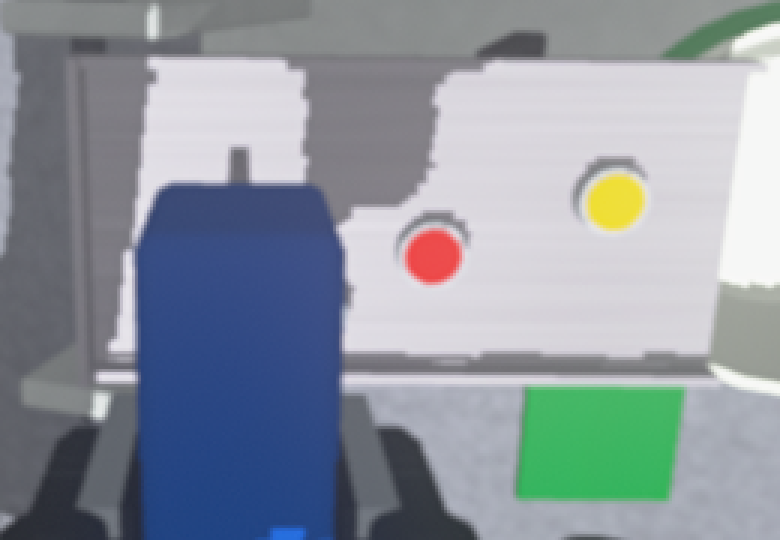

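The model fits this view within about 1 px. Lowering the blade behind the blue cap.

Request:
apply_moves:
  moves: "-0.001 0.008 -0.018 0 0 0;-0.0022 0.0164 -0.0364 0 0 0;-0.003 0.022 -0.052 0 0 0;-0.0034 0.026 -0.063 0 0 0;-0.0036 0.028 -0.0683 0 0 0;-0.0037 0.029 -0.071 0 0 0;-0.0038 0.0297 -0.073 0 0 0;-0.0038 0.0297 -0.073 0 0 0"

```text
time_s: 12.7
tool_pos: [557.8, -30.3, 207.5]
tcp_rot: [[0.993, 0.114, -0.041], [0.121, -0.933, 0.34], [0.0, -0.343, -0.939]]
wrist_force: [-0.2, -0.3, -1.1]
gripper_width: 24.7
```

Run:
```python
from h import *
f=grab('wrist','w8.png');o=sensors.get_obs();print(o['time_s'],o['tool_pos'].round(1),o['wrist_force'],o['moment'])
g=grab('scene');cv2.imwrite('pics/s8.png',cv2.cvtColor(cv2.resize(g['image'][180:310,230:390],None,fx=4.6,fy=4.6,interpolation=3),cv2.COLOR_RGB2BGR))
```

```text
12.75 [557.8 -30.3 207.6] [ 0.0511858  -0.08484732 -1.44187908] [-1.31735234 -0.19213761  0.0544312 ]
```

View pics/w8.png

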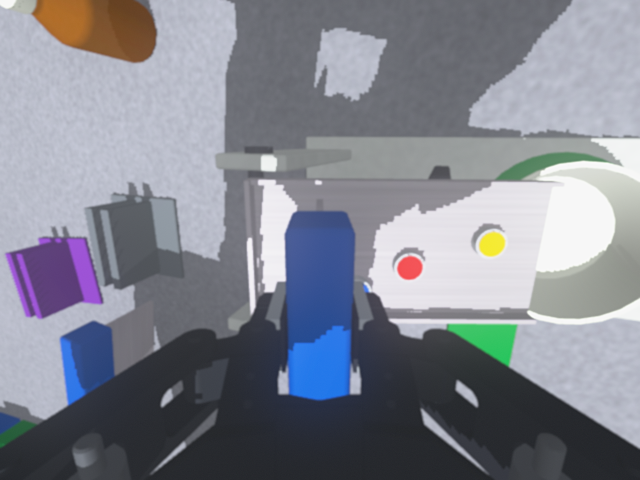

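View pics/s8.png

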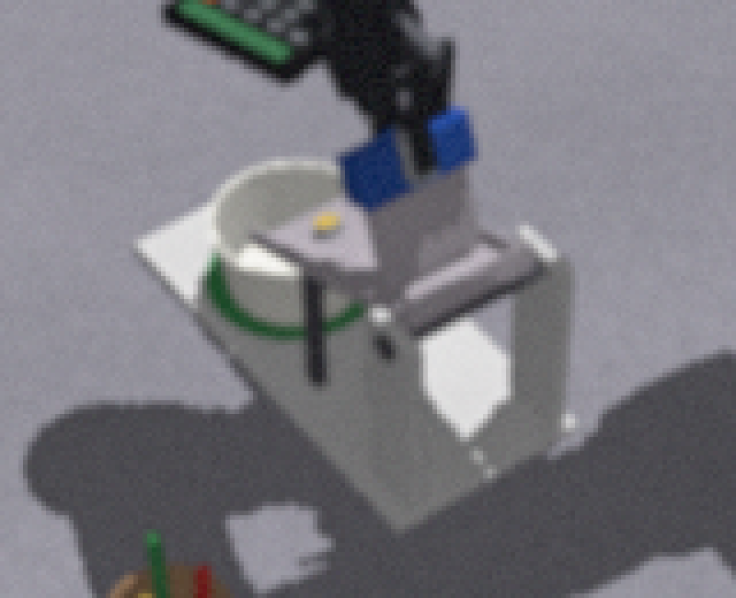

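The scene view shows the blade inside the tray, just in front of the back wall and behind the caps. Lowering to contact.

Request:
apply_moves:
  moves: "0 0.0003 -0.0009 0 0 0;0 0.0007 -0.0019 0 0 0;-0.0001 0.001 -0.0028 0 0 0;-0.0001 0.001 -0.0028 0 0 0"

```text
time_s: 13.3
tool_pos: [557.5, -29.1, 204.4]
tcp_rot: [[0.993, 0.114, -0.042], [0.121, -0.932, 0.34], [-0.0, -0.343, -0.939]]
wrist_force: [0.0, -0.1, -1.9]
gripper_width: 25.0
```

Request:
apply_moves:
  moves: "0 0.0003 -0.0009 0 0 0;0 0.0005 -0.0014 0 0 0;-0.0001 0.0007 -0.0019 0 0 0;-0.0001 0.0007 -0.0019 0 0 0"

```text
time_s: 13.8
tool_pos: [557.5, -28.6, 203.0]
tcp_rot: [[0.993, 0.114, -0.041], [0.121, -0.933, 0.34], [0.0, -0.343, -0.939]]
wrist_force: [-1.0, -1.3, 2.0]
gripper_width: 24.5
```

Light contact: the force changed by about 4 N. I'll back off 0.8 mm and sweep down the slope.

Request:
apply_moves:
  moves: "0 -0.0003 0.0008 0 0 0;0.0007 -0.0059 -0.0013 0 0 0;0.0014 -0.0115 -0.0033 0 0 0;0.0021 -0.0171 -0.0054 0 0 0;0.0027 -0.0227 -0.0074 0 0 0;0.0034 -0.0283 -0.0095 0 0 0;0.0041 -0.0339 -0.0116 0 0 0;0.0048 -0.0395 -0.0136 0 0 0;0.0055 -0.0451 -0.0157 0 0 0;0.0062 -0.0507 -0.0177 0 0 0;0.0069 -0.0563 -0.0198 0 0 0"

```text
time_s: 15.18
tool_pos: [564.5, -85.1, 182.7]
tcp_rot: [[0.993, 0.114, -0.042], [0.121, -0.932, 0.34], [-0.0, -0.343, -0.939]]
wrist_force: [-0.3, 0.1, -0.7]
gripper_width: 24.2
```

Run:
```python
from h import *
from geo import *
f=grab('wrist','w9.png');o=sensors.get_obs();q=o['tool_pos']-B;print(o['time_s'],o['tool_pos'].round(1),q@X,q@Yt,q@N,o['tcp_rot'].round(3).tolist(),o['wrist_force'],o['moment'])
```

```text
15.225 [564.4 -85.6 182.3] -0.07205842254597883 -102.99130988449245 66.67683509130461 [[0.993, 0.113, -0.042], [0.121, -0.933, 0.34], [-0.001, -0.343, -0.939]] [ 1.00763846 -1.37020228 -2.17434742] [-1.46555249 -0.24781962 -0.03283277]
```

View pics/w9.png

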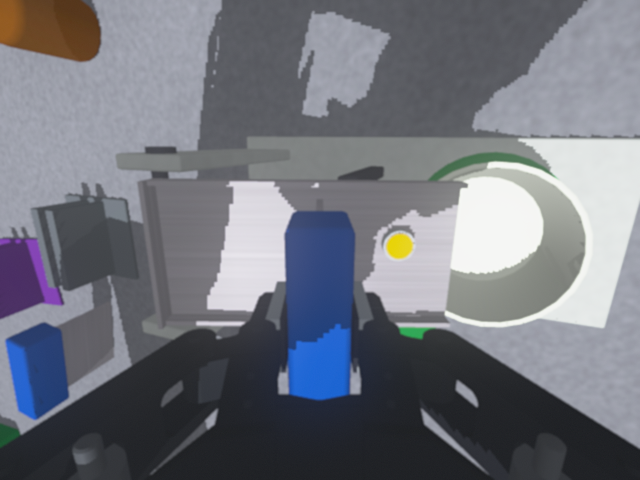

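The wrist view shows the floor behind the blade (170–280, 180–320) clear. Blue and red are now in front of the blade, hidden under the bar, and yellow is at (399,246). Continuing.

Request:
apply_moves:
  moves: "0.0007 -0.0056 -0.0021 0 0 0;0.0014 -0.0112 -0.0041 0 0 0;0.0021 -0.0168 -0.0062 0 0 0;0.0027 -0.0224 -0.0082 0 0 0;0.0034 -0.028 -0.0103 0 0 0;0.0041 -0.0336 -0.0123 0 0 0;0.0048 -0.0392 -0.0144 0 0 0;0.0055 -0.0448 -0.0165 0 0 0;0.0062 -0.0503 -0.0185 0 0 0;0.0069 -0.0559 -0.0206 0 0 0"

```text
time_s: 16.48
tool_pos: [571.3, -141.0, 162.1]
tcp_rot: [[0.993, 0.114, -0.042], [0.121, -0.932, 0.34], [-0.0, -0.343, -0.939]]
wrist_force: [-0.4, 0.2, -1.7]
gripper_width: 24.9
```

Run:
```python
from h import *
from geo import *
f=grab('wrist','w10.png');o=sensors.get_obs();q=o['tool_pos']-B;print(o['time_s'],o['tool_pos'].round(1),q@X,q@Yt,q@N,o['wrist_force'],o['moment'])
```

```text
16.525 [ 571.3 -141.6  161.7] -0.07368771283415043 -163.02894332295054 66.62548839738325 [-0.18397242 -0.85796372 -1.66371571] [-1.4436508  -0.2206679  -0.02869389]
```

View pics/w10.png

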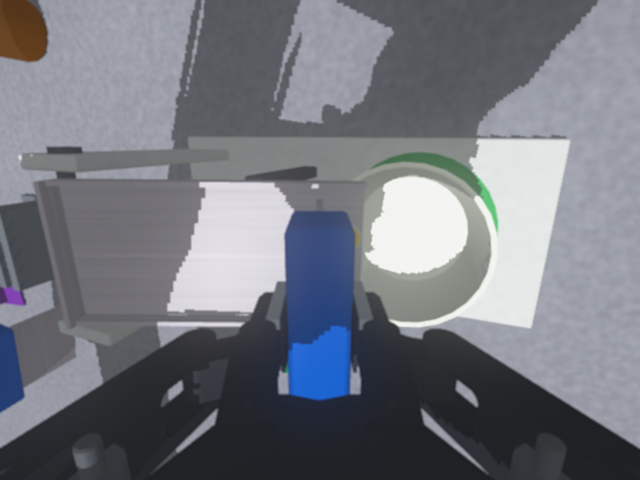

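The yellow cap is just visible at (357,237), at the lip in front of the blade. Finishing past the lip.

Request:
apply_moves:
  moves: "0.0007 -0.0056 -0.0021 0 0 0;0.0014 -0.0112 -0.0041 0 0 0;0.0021 -0.0168 -0.0062 0 0 0;0.0027 -0.0224 -0.0082 0 0 0;0.0034 -0.028 -0.0103 0 0 0;0.0041 -0.0336 -0.0123 0 0 0;0.0046 -0.0373 -0.0137 0 0 0;0.0047 -0.0382 -0.0141 0 0 0;0.0047 -0.0382 -0.0141 0 0 0"

```text
time_s: 17.65
tool_pos: [576.0, -178.8, 148.1]
tcp_rot: [[0.993, 0.114, -0.042], [0.121, -0.932, 0.34], [-0.0, -0.343, -0.939]]
wrist_force: [-0.2, 0.0, -0.8]
gripper_width: 24.7
```

Run:
```python
from h import *
from geo import *
f=grab('wrist','w11.png');o=sensors.get_obs();q=o['tool_pos']-B;print(o['time_s'],o['tool_pos'].round(1),q@X,q@Yt,q@N,o['wrist_force'],o['moment'])
```

```text
17.7 [ 576.  -178.8  148.2] 0.09517694342727623 -202.85941327711723 66.77132523279813 [ 0.20344396 -0.24135107 -0.99728677] [-1.34503116 -0.14276338 -0.00806981]
```

View pics/w11.png

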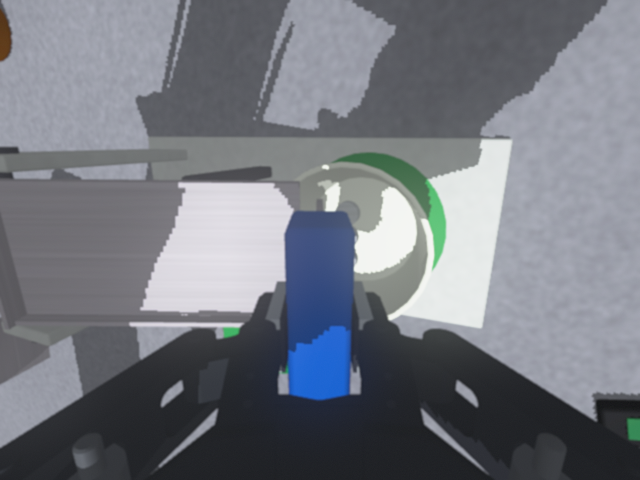

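Request:
apply_moves:
  moves: "0.001 -0.007 0.019 0 0 0;0.002 -0.015 0.042 0 0 0;0.003 -0.025 0.07 0 0 0;0.004 -0.034 0.1 0 0 0;0.004 -0.034 0.13 0 0 0;0.004 -0.034 0.13 0 0 0"

```text
time_s: 18.45
tool_pos: [581.0, -213.3, 281.0]
tcp_rot: [[0.993, 0.116, -0.037], [0.121, -0.933, 0.338], [0.005, -0.34, -0.94]]
wrist_force: [0.4, 0.5, -2.3]
gripper_width: 25.0
```

Run:
```python
from h import *
f=grab('wrist','w12.png');o=sensors.get_obs();print(o['time_s'],o['tool_pos'].round(1),o['tcp_rot'].round(3).tolist(),o['wrist_force'])
g=grab('scene');cv2.imwrite('pics/s12.png',cv2.cvtColor(cv2.resize(g['image'][180:310,230:390],None,fx=4.6,fy=4.6,interpolation=3),cv2.COLOR_RGB2BGR))
```

```text
18.5 [ 580.3 -212.8  279.2] [[0.993, 0.115, -0.04], [0.121, -0.933, 0.34], [0.002, -0.342, -0.94]] [-0.46344828 -0.18002542 -1.93349029]
```

View pics/w12.png

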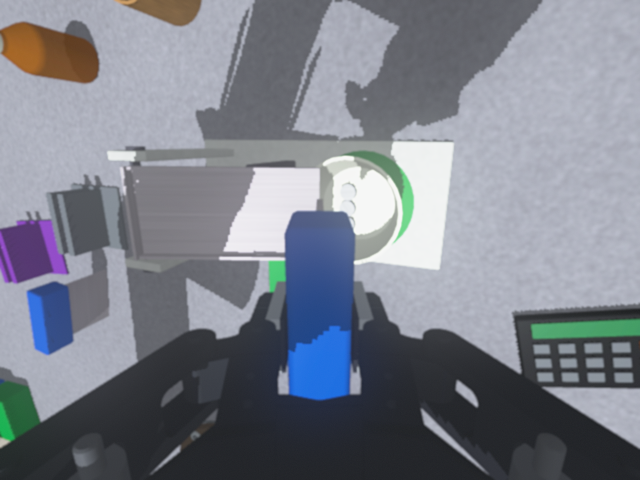

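View pics/s12.png

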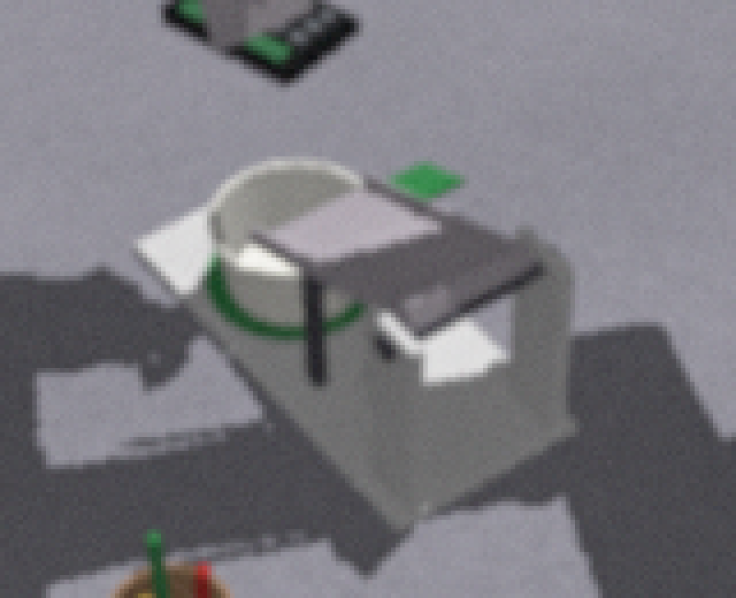

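The wrist view shows the three caps lying inverted in the cup at about (348,190), (348,208) and (347,225). The tray floor is clear in both views, and the cup and tray have not moved. Returning to above the grey rest, upright.

Request:
apply_moves:
  moves: "-0.01 0.04 0 -2 -0.25 0;-0.022 0.095 0 -5 -0.61 0;-0.034 0.15 0 -8 -0.98 0;-0.047 0.205 0 -11 -1.35 0;-0.06 0.26 0 -14 -1.72 0;-0.073 0.315 0 -17 -2.08 0;-0.086 0.37 0 -19 -2.33 0;-0.099 0.425 0 -19.9 -2.44 0;-0.11 0.475 -0.002 -19.9 -2.44 0;-0.1155 0.499 -0.003 -19.9 -2.44 0;-0.1155 0.499 -0.003 -19.9 -2.44 0;-0.1155 0.499 -0.003 -19.9 -2.44 0"

```text
time_s: 20.05
tool_pos: [464.0, 285.6, 274.2]
tcp_rot: [[0.993, 0.122, -0.001], [0.122, -0.993, -0.001], [-0.001, 0.001, -1.0]]
wrist_force: [-0.2, -0.1, -1.3]
gripper_width: 24.7
```

Run:
```python
from h import *
f=grab('wrist','w13.png');o=sensors.get_obs();print(o['time_s'],o['tool_pos'].round(1),o['tcp_rot'].round(3).tolist(),o['wrist_force'])
im=f['image']
cv2.imwrite('pics/w13c.png',cv2.cvtColor(cv2.resize(im[140:270,240:400],None,fx=4.6,fy=4.6,interpolation=3),cv2.COLOR_RGB2BGR))
g=grab('top');cv2.imwrite('pics/t13.png',cv2.cvtColor(cv2.resize(g['image'][100:300,170:440],None,fx=2.9,fy=2.9,interpolation=3),cv2.COLOR_RGB2BGR))
```

```text
20.1 [464.3 285.3 274.5] [[0.993, 0.121, -0.001], [0.121, -0.993, -0.001], [-0.001, 0.001, -1.0]] [-0.20127509 -0.04480387 -2.09270709]
```

View pics/w13c.png

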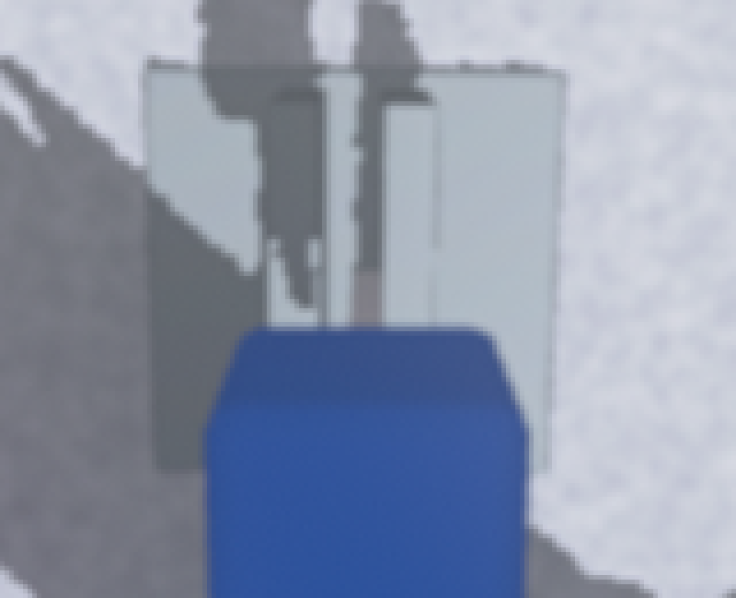

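View pics/t13.png

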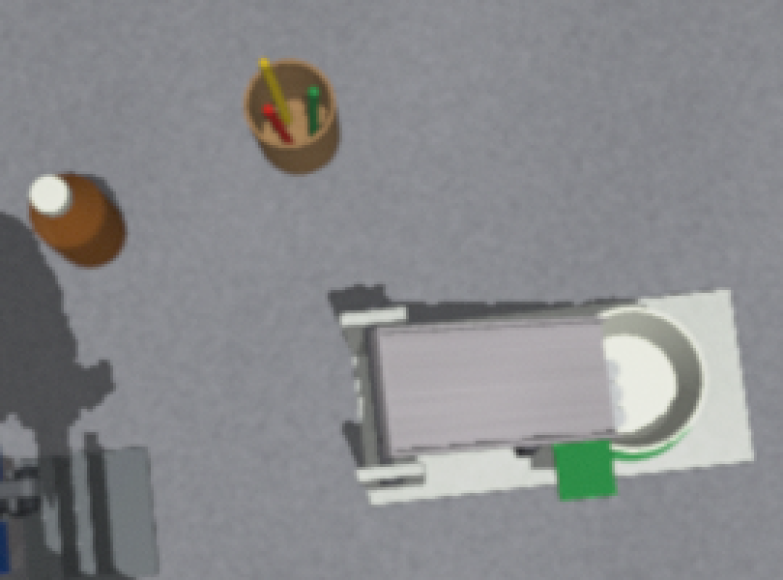

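Run:
```python
from h import *
from geo import X,Y
f=load('wrist')
def p(u,v): return np.array([u/4.6+240,v/4.6+140])
o=np.array([464.3,285.3,0]) # measured tcp now
for nm,u,v,z in(('Lwall o',265,260,70),('Lwall i',325,260,70),('Rwall i',383,260,70),('Rwall i far',383,102,70),('Rwall o',437,150,70),('Lwall i far',325,95,70),('blade L',355,275,208.5),('blade R',382,275,208.5),('barL',206,425,302.5-66+66-0),('barR',527,425,302.5)):
    P=onz(f,*p(u,v),z);q=P-o;print(nm,P.round(1),'rel X %.1f Y %.1f'%(q@X,q@Y))
```

```text
Lwall o [477.8 309.2  70. ] rel X 16.3 Y 22.1
Lwall i [479.4 295.8  70. ] rel X 16.3 Y 8.5
Rwall i [481.  282.8  70. ] rel X 16.3 Y -4.5
Rwall i far [515.5 287.1  70. ] rel X 51.0 Y -4.4
Rwall o [506.7 274.   70. ] rel X 40.7 Y -16.4
Lwall i far [515.5 299.9  70. ] rel X 52.6 Y 8.3
blade L [500.4 291.  208.5] rel X 36.5 Y 1.3
blade R [500.8 287.4 208.5] rel X 36.5 Y -2.4
barL [503.6 302.5 302.5] rel X 41.1 Y 12.3
barR [506.5 278.2 302.5] rel X 41.0 Y -12.1
```

The slot centre lies about 1–2 mm towards +y of the blade, so I correct by 1 mm (±5 mm clearance). Lowering in stages.

Request:
apply_moves:
  moves: "0.0003 0.001 -0.045 0 0 0;0.0003 0.001 -0.09 0 0 0;0.0003 0.001 -0.115 0 0 0;0.0003 0.001 -0.128 0 0 0;0.0003 0.001 -0.134 0 0 0;0.0003 0.001 -0.139 0 0 0;0.0003 0.001 -0.144 0 0 0;0.0003 0.001 -0.149 0 0 0;0.0003 0.001 -0.149 0 0 0"

```text
time_s: 21.28
tool_pos: [464.7, 287.1, 125.9]
tcp_rot: [[0.993, 0.121, -0.0], [0.121, -0.993, -0.0], [-0.0, 0.0, -1.0]]
wrist_force: [-0.0, 0.6, -2.5]
gripper_width: 24.9
```

Run:
```python
from h import *
f=grab('wrist','w14.png');o=sensors.get_obs();print(o['time_s'],o['tool_pos'].round(1),o['wrist_force'],o['moment'])
cv2.imwrite('pics/w14c.png',cv2.cvtColor(cv2.resize(f['image'][140:300,220:420],None,fx=3.7,fy=3.7,interpolation=3),cv2.COLOR_RGB2BGR))
```

```text
21.325 [464.8 287.2 126.1] [ 0.05701054  0.62118235 -1.9377646 ] [ 0.018911   -0.00244987 -0.01764096]
```

View pics/w14c.png

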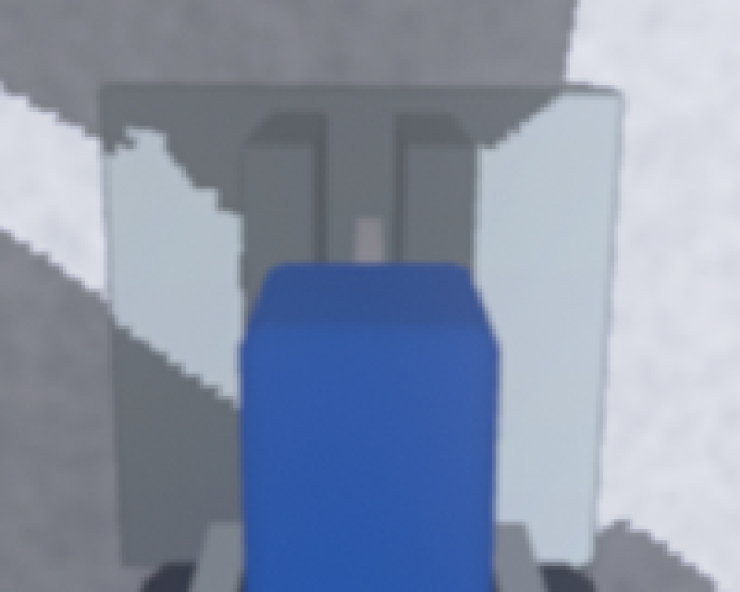

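The blade at (369,240) in the crop is inside the slot, which spans 320–400, and there is no contact force. Lowering fully.

Request:
apply_moves:
  moves: "0 0.0003 -0.012 0 0 0;0 0.0005 -0.024 0 0 0;0 0.0005 -0.036 0 0 0;0 0.0005 -0.043 0 0 0;0 0.0005 -0.047 0 0 0;0 0.0005 -0.0485 0 0 0;0 0.0005 -0.0485 0 0 0"

```text
time_s: 22.2
tool_pos: [464.9, 287.8, 77.8]
tcp_rot: [[0.993, 0.121, 0.0], [0.121, -0.993, 0.0], [0.0, -0.0, -1.0]]
wrist_force: [-0.5, -0.4, -1.4]
gripper_width: 24.6
```

Request:
apply_moves:
  moves: "0 0 -0.0005 0 0 0;0 0 -0.001 0 0 0;0 0 -0.0015 0 0 0;0 0 -0.0015 0 0 0"

```text
time_s: 22.7
tool_pos: [464.8, 287.7, 76.3]
tcp_rot: [[0.993, 0.121, 0.0], [0.121, -0.993, 0.0], [0.0, -0.0, -1.0]]
wrist_force: [-0.9, 0.3, 0.4]
gripper_width: 24.4
```

Request:
apply_moves:
  moves: "0 0 -0.0004 0 0 0;0 0 -0.0007 0 0 0;0 0 -0.0007 0 0 0"

```text
time_s: 23.08
tool_pos: [464.8, 287.7, 76.2]
tcp_rot: [[0.993, 0.121, 0.0], [0.121, -0.993, 0.0], [0.0, -0.0, -1.0]]
wrist_force: [-4.1, -1.2, 8.2]
gripper_width: 24.6
```

Seated: the force reads 8 N upward and the TCP is at 76.2, the same as at the grasp. Opening the fingers moderately, then retreating.

Request:
apply_moves:
  moves: "0 0 0.0005 0 0 0;0 0 0.0005 0 0 0;0 0 0.0005 0 0 0;0 0 0.0005 0 0 0"
  fingers: 0.055

```text
time_s: 23.58
tool_pos: [464.8, 287.7, 75.8]
tcp_rot: [[0.993, 0.121, -0.0], [0.121, -0.993, -0.0], [-0.0, 0.0, -1.0]]
wrist_force: [0.2, 0.6, -0.0]
gripper_width: 54.8
```

Request:
apply_moves:
  moves: "0 0 0.015 0 0 0;0 0 0.04 0 0 0;0 0 0.08 0 0 0;0 0 0.13 0 0 0;0 0 0.17 0 0 0;0 0 0.17 0 0 0;0 0 0.17 0 0 0"

```text
time_s: 24.45
tool_pos: [464.5, 287.5, 246.4]
tcp_rot: [[0.993, 0.121, 0.0], [0.121, -0.993, 0.001], [0.0, -0.001, -1.0]]
wrist_force: [-0.2, 0.5, -1.2]
gripper_width: 55.0
```

Run:
```python
from h import *
f=grab('wrist','w15.png');o=sensors.get_obs();print(o['time_s'],o['tool_pos'].round(1),o['wrist_force'],o['gripper_width'])
hsv=cv2.cvtColor(f['image'],cv2.COLOR_RGB2HSV)
m=cv2.inRange(hsv,(100,120,60),(125,255,255)); m[290:]=0
r=cv2.minAreaRect(np.argwhere(m>0)[:,::-1].astype(np.float32));b=cv2.boxPoints(r)
P=np.array([onz(f,*p,104) for p in b]);print(b.round().tolist(),P.round(1).tolist(),P.mean(0).round(1))
g=grab('top','t15.png')
g=grab('scene');cv2.imwrite('pics/s15.png',cv2.cvtColor(cv2.resize(g['image'][165:395,230:510],None,fx=2.6,fy=2.6,interpolation=3),cv2.COLOR_RGB2BGR))
```

```text
24.5 [464.4 287.3 245.7] [ 0.63395871  0.47459018 -0.70631736] 54.90816106227318
[[304.0, 175.0], [333.0, 175.0], [333.0, 272.0], [304.0, 272.0]] [[507.5, 305.3, 104.0], [510.4, 281.2, 104.0], [424.2, 269.7, 104.0], [421.0, 295.9, 104.0]] [465.8 288.  104. ]
```

View pics/w15.png

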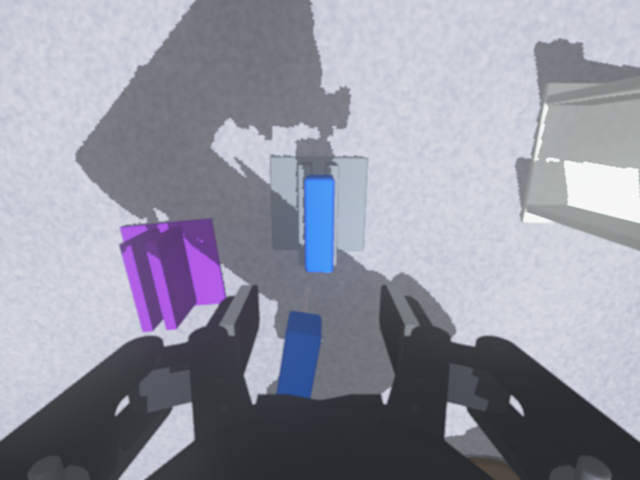

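View pics/s15.png

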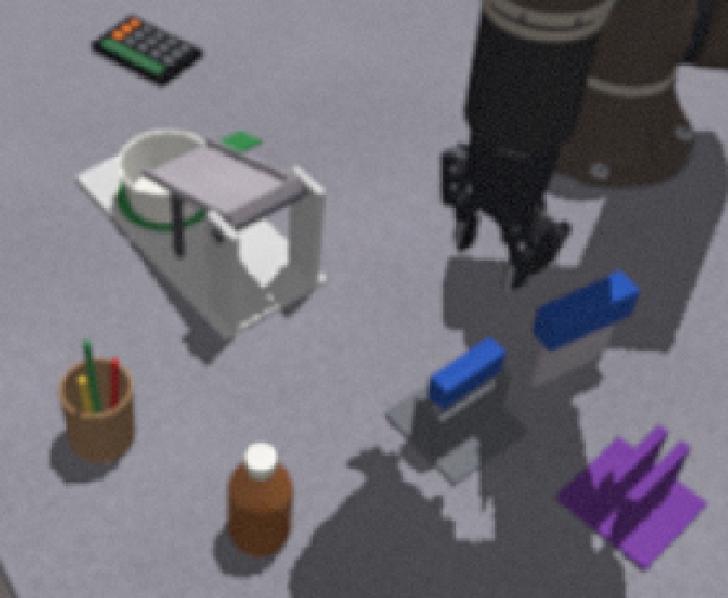

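View pics/t15.png

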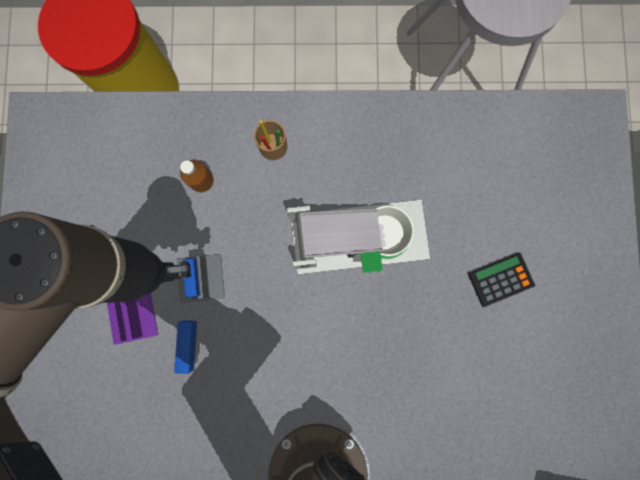

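The scraper is hanging square in its rest: the bar at (319,224) in the wrist view measures (466,288), within 1 mm of where it started. The tray is still tipped, and the cup, bottle, pen pot and calculator show at their starting pixels. Handing in.

Run:
```python
from workcell import workorder
print(workorder.job_done())
```

```text
the job is handed in; nothing more can be done
None
```

The job is done and handed in, at about 24.5 s on the robot's clock (limit 72 s); no verdict was reported.

- **Tray:** I pressed the green tab down to its hard stop. The force rose to 24 N with no further motion, and the tipped tray matched the expected 0.35 rad position in the top view.
- **Sweep:** I took the scraper from the grey rest, having ruled out the larger free-standing look-alike (about 115 mm bar instead of 86 mm). I swept the floor once with the blade square to it and about 0.8 mm clear. All three caps were then seen upside down in the cup and the tray floor was clear. The fingertips stayed about 65 mm above the floor, so the gripper never reached the caps.
- **Scraper:** I lowered it back into the slot, seated it lightly (8 N) and let go. It measures within about 1 mm of where it started, with its bar parallel to the slot.
- **Last checks:** The tray is still tipped, and the cup, bottle, pen pot and calculator show where they began. No check failed; the only disagreement was 2–5 mm between cameras on positions.

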